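Clear a spoilt test sleeve and reset the roll gap of a beading machine

ROBOT

A 6-joint arm with a two-finger parallel gripper is mounted at the origin on the work surface. World frame = base frame: x ahead of the robot, y to its left, z up, the work surface at z = 0. Lengths are in m, angles in rad, forces in N, time in s.
With the tool pointing down it reaches from about 0.35 to 0.875 m from the base axis. Payload 15.5 kg.
Tool frame: the origin (TCP) lies midway between the tips of the shut fingers; the grasp point (between the pads) lies 19 mm behind it (manip.grasp_offset is the distance from the TCP to the grasp point, in m); z points along the fingers, y is the line along which they close (so a half turn about z gives the same grasp; the last joint's range is limited). The gripper opens to 85 mm and grips with 20 to 120 N. Pads are 22 mm wide; open, the fingers measure 114 mm over their backs; the gripper's body (76 mm by 85 mm) begins 54 mm behind the grasp point. The pads swing forward as they close: fully open they stand 13 mm farther back than shut.
Start: joints at [1.181, 0.494, 1.345, -0, 1.302, -0.096], TCP at [0.181, 0.598, 0.231] pointing down, gripper open.
Joint ranges: [-2.91, 2.91], [-0.82, 2.16], [0.22, 2.67], [-1.22, 4.37], [0.12, 2.79], [-3.08, 3.08]. Speed limits (rad/s): [1.89, 1.89, 2.57, 3.01, 3.01, 3.01].

INTERFACE

Orientations are given as a 3x3 rotation matrix whose columns are the frame's x, y, z axes.
In Python, from workcell import manip gives the robot as it stands. The module is installed in compiled form; this text tells all that it offers.
- The arm moves only by the shell command python3 -m handwheel 'ROWS' [FORCE]. ROWS is JSON, a list of rows, each an object with "delta_pos": the shift along the tool's x, y, z in cm, a list of three; "rotation": the turn, a rotation vector about the tool's x, y, z in degrees, a list of three; "gripper": the opening, from -1 (shut) to 1 (fully open). In form: [{"delta_pos": [dx, dy, dz], "rotation": [ax, ay, az], "gripper": gripper}, ...]. A call has 1 to 10 rows; each row is the pose to reach, as a shift and turn from the pose commanded when the call began, along the tool's axes at that moment; what a row does not reach only later rows make up. A row lasts 1/10 s, in which the tool goes at most 50 mm and 8.59 degrees, less where a joint would pass 70% of its speed; a pose out of reach is approached as far as the arm can. A call with a gripper value outside its range is refused whole. The fingers move at their own pace and stop on an object; FORCE is the grip in N (left out, the last holds). Time passes only in rows, so rows that repeat a pose let the fingers close. It gives the time, the measured TCP pose, the force, the opening and the grip force at its end, in the units of the state.
- manip.state(): the state, without advancing time (a new reading comes with each control period).
- manip.read_camera(name): name is "side" or "top" or "wrist"; returns (picture, depth): 480x640x3 uint8, red, green, blue; 480x640 float32, m along the optical axis (not along the pixel's ray), 0 where there is no reading.
- manip.calibration(name): a dict with "K" (3x3 intrinsics, pixels), "eye" and "rotation" of the camera in the world; the wrist camera has in their place "T_tool_cam" (4x4, takes a point from camera to tool coordinates, whose origin is the TCP and whose axes are the flange's). Camera axes: x right, y up, looking along -z (the intrinsics and any distortion apply to the point x, -y, -z); pixel columns grow to the right and rows downward; lengths in m; the calibration is good to about 2 mm. The wrist camera is an equidistant fisheye: a pixel r from the principal point sees the ray r / f radians off the axis. A picture is of the moment at which its call begins: read the wrist's pose just before it. calibration takes no time and is no camera call.
- manip.job_done(): hands the job in; it is judged then, once.
The state is a dict: "clock": time; "joint_pos": joint angles; "qd": joint speeds; "effort": joint torques, N m; "tool_pos": TCP position; "eef_rot": TCP orientation; "ft_force": force on the tool from outside, world axes, zero at the start; "torque": the same for the moment, N m; "opening": finger opening in m; "finger_force": force on a finger pad.
Only numpy, scipy, OpenCV 4.12 (cv2) and the standard library are available. Lean on these libraries where they do the work, as an engineer would, in place of code of your own. Each camera call takes 0.05 s, during which the arm holds its last target. There are 200 camera calls.

TASK

The test sleeve left standing on the beading machine's infeed plate is spoilt: drop it into the slatted steel scrap crate, not into the tray of good sleeves. Then wind the machine's handwheel clockwise (seen from above) until it comes up firm, with the rolls together, and back it off by half a turn to set the roll gap. Let go and leave the other things on the bench where they are.

Things in the scene. Friction and masses are not known exactly. Their poses are not given: they have to be found in the camera images.
- wheel (a joint): Angle (rad) of the handwheel: 0 at the hard stop (wound fully clockwise, rolls touching), growing anticlockwise seen from above; starts between 1.4 and 3.4. Half a turn back from the stop reads 3.14; the other stop is at 7. It turns stiffly (about 0.22 N m, 4 N at the rim) and stays where it is left. One radian moves the upper roll by about 1 mm.
- wheel_top (a point): Centre of the handwheel, on its upright axis, level with the rim's top (259 mm up); turns with it. A steel dish without spokes or crank: rim of outer radius 60 mm and inner radius 46 mm (14 mm thick) standing 25 mm above the closed disc below; in the dish only a central cone (17 mm radius, 9 mm high), so a finger fits inside the rim and can travel all round. Outside the rim nothing is in the way.
- wheel_mark (a point): A short black line across the top of the rim, 53 mm from the axis, showing the wheel's angle. At the stop it points to the machine's front (its -x side), over a small brass pointer on the head; half a turn back it points to the rear. The head's top is 57 mm below the rim's top; all other machine parts are lower.
- machine: Hand beading machine, grey cast iron, fixed; base 150 (x) by 190 mm (y); origin on the bench straight below the wheel's axis; its -x side roughly faces the robot. Two steel rolls (44 mm across) stick out at -y to 80 mm from the origin, up to 167 mm high. Beyond them the infeed plate, 90 by 90 mm, centred 165 mm from the origin along -y, top 80 mm above the bench.
- sleeve_mid (a point): Middle of the spoilt sleeve, on its axis, 30 mm above its foot: an open steel tube of 52 mm outer diameter, 3 mm wall and 60 mm height with a 58 mm raised bead round it 14 mm above its foot, 0.08 to 0.17 kg. It stands upright on the infeed plate, near the plate's middle.
- crate: Scrap crate of bare steel slats with gaps between them, fixed, 150 by 150 mm outside and 80 mm high, open on top, walls 4 mm; origin under its middle. It stands to the left or the right of the machine.
- tray: Tray for good sleeves: grey plastic with closed sides, fixed, 150 by 150 mm and 50 mm high, two good sleeves standing in it (up to 63 mm high); origin under its middle. It stands on the side of the machine where the crate is not.
- roll_a: Spare steel roll lying flat, 48 mm in diameter, 28 mm high; origin under its middle. Leave alone.
- roll_b: Second spare steel roll, the same. Leave alone.
- wrench: Steel wrench lying across the bench between the robot and the machine; leave alone.
- sleeve_ref: Sleeve like the spoilt one but standing on the bench behind the machine, as a reference; origin at the centre of its foot. Leave alone.
- oil: Dark oil can, 56 mm in diameter and 150 mm high, behind the machine; origin under its middle. Leave alone.
- hammer: Hammer lying on the bench behind and left of the machine; leave alone.
- caliper: Steel caliper about 200 mm long lying on the bench behind and right of the machine; leave alone.
- sleeve: The same spoilt sleeve; origin at the centre of its foot, z along its axis.

How it is judged:
On the way, in this order (a step that is already met when the one before it is completed fails the run):
1. the spoilt sleeve lies in the scrap crate, let go (x of sleeve_mid in the frame of crate between -0.071 and 0.071 m and y of sleeve_mid in the frame of crate between -0.071 and 0.071 m and z of sleeve_mid in the frame of crate below 0.06 m and contact force between the fingers and sleeve below 0.1 N), for 0.2 s.
2. the handwheel is wound clockwise to its stop (within 0.06 rad) (value of joint wheel below 0.06 rad), for 0.2 s.
At the end, for the whole second after the job is handed in: The spoilt sleeve lies at rest inside the scrap crate (its middle within the walls and lower than 60 mm above the crate's underside), and the handwheel, after having been at its stop, rests half a turn back from it: 3.14 rad within 0.2 rad (x of sleeve_mid in the frame of crate between -0.071 and 0.071 m and y of sleeve_mid in the frame of crate between -0.071 and 0.071 m and z of sleeve_mid in the frame of crate below 0.06 m and value of joint wheel between 2.94 and 3.34 rad and not (velocity of joint wheel above 0.05 rad/s) and not (velocity of joint wheel below -0.05 rad/s) and linear speed of sleeve below 0.02 m/s); the robot touches nothing.
It fails at once if a bystander is moved by more than 30 mm (distance of any of roll_a, roll_b, wrench, sleeve_ref, oil, hammer, caliper from where it was at the start of the episode above 0.03 m).
It also fails if it takes over 72 s, if anything falls off the work surface, if the arm or the gripper's body presses on something with over 40 N, if the wrist force passes 120 N, or if a joint passes its speed limit or range.

## Working session

There is one attempt and no reset: what is moved stays moved. The work goes in short steps, Python scripts to look and compute and a shell command to move; the robot and the scene stay as the last step left them, time stands still between calls to the robot, and variables do not carry over. Pictures are saved under pics/ and viewed, at most 10 in all, crops included, and the job is handed in when it is done.

```bash
mkdir -p pics
cat > h.py <<'E'
import numpy as np, cv2
from workcell import manip
def save(n):
    im,d=manip.read_camera(n); cv2.imwrite(f'pics/{n}_{manip.state()["clock"]:.2f}.png',im[:,:,::-1]); np.savez(f'/tmp/{n}.npz',im=im,d=d); return im,d
def cloud(n,d):
    c=manip.calibration(n);K=c['K'];v,u=np.mgrid[:480,:640]
    P=np.stack([(u-K[0][2])/K[0][0]*d,-(v-K[1][2])/K[1][1]*d,-d],-1)
    return P@np.array(c['rotation']).T+np.array(c['eye'])
E
python3 - <<'E'
from h import *
for n in('top','side'):
    im,d=save(n);c=manip.calibration(n);print(n,c)
s=manip.state();print(s['clock'],s['tool_pos'],s['eef_rot'],s['opening'])
E
ls pics
```

```text
top {'K': array([[558.67435852,   0.        , 317.59493273],
       [  0.        , 558.67435852, 248.0259736 ],
       [  0.        ,   0.        ,   1.        ]]), 'eye': array([0.46365505, 0.0132875 , 1.34167294]), 'rotation': array([[ 0.02741972,  0.99219449, -0.12164806],
       [-0.99961446,  0.02774753,  0.00100124],
       [ 0.00436885,  0.12157371,  0.99257279]])}
side {'K': array([[526.43701165,   0.        , 328.47874419],
       [  0.        , 526.43701165, 245.15345772],
       [  0.        ,   0.        ,   1.        ]]), 'eye': array([ 0.42818585, -0.62427832,  0.96531739]), 'rotation': array([[ 0.97072347,  0.1799586 , -0.15909381],
       [-0.24008404,  0.74747855, -0.61938313],
       [ 0.00745589,  0.63944563,  0.76880016]])}
0.1 [0.18085679 0.59791906 0.23073481] [[-9.57154060e-01  2.89578872e-01 -4.27499215e-04]
 [ 2.89579170e-01  9.57153472e-01 -1.06586549e-03]
 [ 1.00530231e-04 -1.14399235e-03 -9.99999341e-01]] 0.08538643846477545
side_0.10.png
top_0.05.png
```

View pics/top_0.05.png

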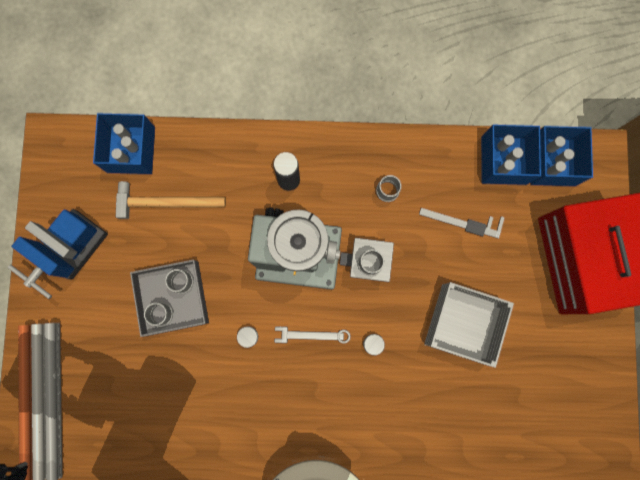

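View pics/side_0.10.png

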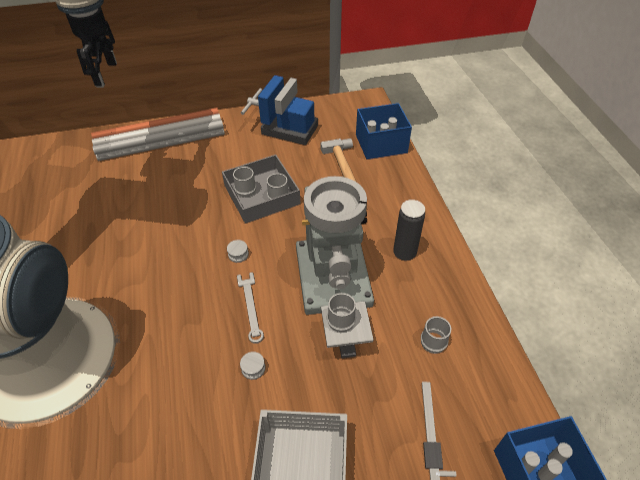

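The top view shows the wheel at about (297,240) with its mark near (311,217). The spoilt sleeve is at (371,262) on the plate, the slatted crate at (470,323) on the right, and the tray at (170,297) on the left. The side view agrees.

Run:
```python
from h import *
z=np.load('/tmp/top.npz');im,d=z['im'],z['d'];P=cloud('top',d)
def sel(u0,u1,v0,v1,z0,z1):
    m=np.zeros((480,640),bool);m[v0:v1,u0:u1]=1
    return m&(d>0)&(P[...,2]>z0)&(P[...,2]<z1)
def rc(m):
    q=P[m][:,:2].astype(np.float32);c,r=cv2.minEnclosingCircle(q);return c,r,len(q),np.median(P[m][:,2])
w=sel(255,340,195,285,.245,.275);print('wheel',rc(w))
s=sel(345,400,240,290,.125,.155);print('sleeve',rc(s))
pl=sel(345,400,230,290,.07,.09);print('plate',cv2.minAreaRect(P[pl][:,:2].astype(np.float32)),np.median(P[pl][:,2]))
c=sel(415,525,270,375,.068,.095);print('crate',cv2.minAreaRect(P[c][:,:2].astype(np.float32)))
b=sel(240,350,205,295,.01,.06);print('base',cv2.minAreaRect(P[b][:,:2].astype(np.float32)),np.median(P[b][:,2]))
g=im.max(2);k=w&(g<70);print('mark px',np.argwhere(k)[:,::-1].mean(0),P[k].mean(0),k.sum())
for n,(u,v) in dict(ref=(389,187),ra=(247,337),rb=(374,345)).items(): print(n,P[v-3:v+4,u-3:u+4].reshape(-1,3).mean(0))
```

```text
wheel ((0.6112948060035706, 0.05284997075796127), 0.060059595853090286, 1282, np.float64(0.25846045893121083))
sleeve ((0.5854438543319702, -0.10613097995519638), 0.026024190708994865, 135, np.float64(0.13804682912697186))
plate ((0.5946435928344727, -0.11112906038761139), (0.08995487540960312, 0.08973636478185654), 84.57366180419922) 0.07964506496239099
crate ((0.455175518989563, -0.3391241729259491), (0.15258793532848358, 0.15008361637592316), 73.24494934082031)
base ((0.5735614895820618, 0.03149116039276123), (0.1395169496536255, 0.23473866283893585), 34.56061553955078) 0.029139255452922175
mark px [310.28571429 216.14285714] [0.65933644 0.02831012 0.2575537 ] 7
ref [ 7.83832404e-01 -1.59093095e-01 -1.76580577e-04]
ra [0.41197873 0.17012663 0.02812653]
rb [ 0.40292949 -0.12245048  0.05454696]
```

```bash
cat >> h.py <<'E'
from scipy.spatial.transform import Rotation as Ro
def to(x,y,z,yaw,ref=None):
    """delta (cm, deg) in present tool axes to reach x,y,z with tool y at yaw deg, pointing down"""
    s=manip.state();R=np.array(s['eef_rot']);a=np.radians(yaw)
    T=np.array([[np.sin(a),np.cos(a),0],[-np.cos(a),np.sin(a),0],[0,0,-1]])
    d=R.T@(np.array([x,y,z])-s['tool_pos'])*100
    r=np.degrees(Ro.from_matrix(R.T@T).as_rotvec())
    print('d',d.round(2),'rot',r.round(1),'| t',round(s['clock'],2),'op',round(s['opening'],4),'F',np.round(s['ft_force'],1),'ff',s['finger_force'])
E
python3 -c "
from h import *
to(.181,.598,.36,73.2); to(.585,-.106,.36,-5.5)"
```

```text
Traceback (most recent call last):
  File "h.py", line 15, in to
    r=np.degrees(Ro.from_matrix(R.T@T).as_rotvec())
                 ~~~~~~~~~~~~~~^^^^^^^
  File "scipy/spatial/transform/_rotation.pyx", line 1143, in scipy.spatial.transform._rotation.Rotation.from_matrix
ValueError: Non-positive determinant (left-handed or null coordinate frame) in rotation matrix 0: [[-9.99999831e-01  5.71827807e-04 -1.00530231e-04]
 [ 5.71712430e-04  9.99999182e-01  1.14399235e-03]
 [-1.01184316e-04 -1.14393468e-03  9.99999341e-01]].
```

```bash
sed -i 's/\[\[np.sin(a),np.cos(a),0\],\[-np.cos(a),np.sin(a),0\]/[[-np.sin(a),np.cos(a),0],[np.cos(a),np.sin(a),0]/' h.py
python3 -c "
from h import *
to(.181,.598,.36,73.2); to(.585,-.106,.36,-5.5)"
```

```text
d [-1.000e-02 -0.000e+00 -1.293e+01] rot [-0.1 -0.  -0. ] | t 0.1 op 0.0854 F [-0.7  0.   0.6] ff 0.0
d [-59.07 -55.69 -12.87] rot [-0.1  0.  78.7] | t 0.1 op 0.0854 F [-0.7  0.   0.6] ff 0.0
```

```bash
python3 -m handwheel '[{"delta_pos":[0,0,-5],"rotation":[0,0,5],"gripper":1},{"delta_pos":[0,0,-10],"rotation":[0,0,12],"gripper":1},{"delta_pos":[-4,-4,-13],"rotation":[0,0,20],"gripper":1},{"delta_pos":[-59.1,-55.7,-12.9],"rotation":[0,0,78.7],"gripper":1},{"delta_pos":[-59.1,-55.7,-12.9],"rotation":[0,0,78.7],"gripper":1},{"delta_pos":[-59.1,-55.7,-12.9],"rotation":[0,0,78.7],"gripper":1},{"delta_pos":[-59.1,-55.7,-12.9],"rotation":[0,0,78.7],"gripper":1},{"delta_pos":[-59.1,-55.7,-12.9],"rotation":[0,0,78.7],"gripper":1},{"delta_pos":[-59.1,-55.7,-12.9],"rotation":[0,0,78.7],"gripper":1},{"delta_pos":[-59.1,-55.7,-12.9],"rotation":[0,0,78.7],"gripper":1}]' 40
python3 -c "
from h import *
to(.585,-.106,.36,-5.5)"
```

```text
clock: 1.1
tool_pos: [0.377, 0.2542, 0.3572]
eef_rot: [[0.102, 0.995, -0.0], [0.995, -0.102, -0.0], [-0.0, -0.0, -1.0]]
ft_force: [0.6, 1.1, -0.2]
opening: 0.0855
finger_force: 0.0
d [-33.7   24.37  -0.28] rot [-0.   0.  -0.4] | t 1.1 op 0.0855 F [ 0.6  1.1 -0.2] ff 0.0
```

```bash
python3 -m handwheel '[{"delta_pos":[-32,23,0],"rotation":[0,0,0],"gripper":1},{"delta_pos":[-32,23,0],"rotation":[0,0,0],"gripper":1},{"delta_pos":[-32,23,0],"rotation":[0,0,0],"gripper":1},{"delta_pos":[-32,23,0],"rotation":[0,0,0],"gripper":1},{"delta_pos":[-32,23,0],"rotation":[0,0,0],"gripper":1},{"delta_pos":[-32,23,0],"rotation":[0,0,0],"gripper":1},{"delta_pos":[-32,23,0],"rotation":[0,0,0],"gripper":1},{"delta_pos":[-32,23,0],"rotation":[0,0,0],"gripper":1},{"delta_pos":[-32,23,0],"rotation":[0,0,0],"gripper":1},{"delta_pos":[-32,23,0],"rotation":[0,0,0],"gripper":1}]' 40
python3 -c "
from h import *
to(.585,-.106,.2,-5.5)"
```

```text
clock: 2.1
tool_pos: [0.5746, -0.0853, 0.3565]
eef_rot: [[0.098, 0.995, -0.001], [0.995, -0.098, 0.001], [0.0, -0.001, -1.0]]
ft_force: [-0.5, 0.2, -0.4]
opening: 0.0854
finger_force: 0.0
d [-1.96  1.26 15.64] rot [-0.1 -0.  -0.1] | t 2.1 op 0.0854 F [-0.5  0.2 -0.4] ff 0.0
```

```bash
python3 -m handwheel '[{"delta_pos":[-2,1.2,0],"rotation":[0,0,0],"gripper":1},{"delta_pos":[-2,1.2,5],"rotation":[0,0,0],"gripper":1},{"delta_pos":[-2,1.2,9],"rotation":[0,0,0],"gripper":1},{"delta_pos":[-2,1.2,13],"rotation":[0,0,0],"gripper":1},{"delta_pos":[-2,1.2,15.6],"rotation":[0,0,0],"gripper":1},{"delta_pos":[-2,1.2,15.6],"rotation":[0,0,0],"gripper":1},{"delta_pos":[-2,1.2,15.6],"rotation":[0,0,0],"gripper":1},{"delta_pos":[-2,1.2,15.6],"rotation":[0,0,0],"gripper":1}]' 40
python3 -c "
from h import *
to(.5855,-.106,.102,-5.5)"
```

```text
clock: 2.9
tool_pos: [0.5856, -0.1055, 0.2033]
eef_rot: [[0.096, 0.995, 0.003], [0.995, -0.096, -0.001], [-0.0, 0.003, -1.0]]
ft_force: [0.4, -0.6, -0.6]
opening: 0.0851
finger_force: 0.0
d [-0.05 -0.03 10.13] rot [ 0.2  0.  -0. ] | t 2.9 op 0.0851 F [ 0.4 -0.6 -0.6] ff 0.0
```

```bash
python3 -m handwheel '[{"delta_pos":[0,0,4],"rotation":[0,0,0],"gripper":1},{"delta_pos":[0,0,7],"rotation":[0,0,0],"gripper":1},{"delta_pos":[0,0,9],"rotation":[0,0,0],"gripper":1},{"delta_pos":[0,0,9.9],"rotation":[0,0,0],"gripper":1},{"delta_pos":[0,0,9.9],"rotation":[0,0,0],"gripper":1},{"delta_pos":[0,0,9.9],"rotation":[0,0,0],"gripper":-1},{"delta_pos":[0,0,9.9],"rotation":[0,0,0],"gripper":-1},{"delta_pos":[0,0,9.9],"rotation":[0,0,0],"gripper":-1},{"delta_pos":[0,0,9.9],"rotation":[0,0,0],"gripper":-1},{"delta_pos":[0,0,9.9],"rotation":[0,0,0],"gripper":-1}]' 40
python3 -c "
from h import *
to(.5855,-.106,.22,-5.5)"
```

```text
clock: 3.9
tool_pos: [0.5856, -0.1059, 0.1038]
eef_rot: [[0.097, 0.995, 0.002], [0.995, -0.097, -0.001], [-0.0, 0.002, -1.0]]
ft_force: [-1.1, 0.3, 10.4]
opening: 0.0507
finger_force: 40.0
d [-1.000e-02  2.000e-02 -1.162e+01] rot [ 0.1  0.  -0. ] | t 3.9 op 0.0507 F [-1.1  0.3 10.4] ff 39.99893758445978
```

```bash
python3 -m handwheel '[{"delta_pos":[0,0,-3],"rotation":[0,0,0],"gripper":-1},{"delta_pos":[0,0,-7],"rotation":[0,0,0],"gripper":-1},{"delta_pos":[0,0,-11],"rotation":[0,0,0],"gripper":-1},{"delta_pos":[0,0,-13],"rotation":[0,0,0],"gripper":-1},{"delta_pos":[0,0,-13],"rotation":[0,0,0],"gripper":-1},{"delta_pos":[0,0,-13],"rotation":[0,0,0],"gripper":-1}]' 40
python3 -c "
from h import *
to(.4555,-.339,.22,-16.8)"
```

```text
clock: 4.5
tool_pos: [0.5846, -0.1056, 0.2324]
eef_rot: [[0.096, 0.995, 0.001], [0.995, -0.096, -0.0], [-0.0, 0.001, -1.0]]
ft_force: [0.0, 0.2, -2.4]
opening: 0.0503
finger_force: 42.8
d [-24.47 -10.6    1.24] rot [ 0.   0.  11.3] | t 4.5 op 0.0503 F [ 0.   0.2 -2.4] ff 42.796663250774145
```

```bash
python3 -m handwheel '[{"delta_pos":[-24.5,-10.6,1],"rotation":[0,0,11.3],"gripper":-1},{"delta_pos":[-24.5,-10.6,1],"rotation":[0,0,11.3],"gripper":-1},{"delta_pos":[-24.5,-10.6,1],"rotation":[0,0,11.3],"gripper":-1},{"delta_pos":[-24.5,-10.6,1],"rotation":[0,0,11.3],"gripper":-1},{"delta_pos":[-24.5,-10.6,1],"rotation":[0,0,11.3],"gripper":-1},{"delta_pos":[-24.5,-10.6,1],"rotation":[0,0,11.3],"gripper":-1},{"delta_pos":[-24.5,-10.6,1],"rotation":[0,0,11.3],"gripper":-1},{"delta_pos":[-24.5,-10.6,1],"rotation":[0,0,11.3],"gripper":-1},{"delta_pos":[-24.5,-10.6,1],"rotation":[0,0,11.3],"gripper":-1},{"delta_pos":[-24.5,-10.6,1],"rotation":[0,0,11.3],"gripper":-1}]' 40
python3 -c "
from h import *
to(.4555,-.339,.05,-16.8);save('side')"; ls pics
```

```text
clock: 5.5
tool_pos: [0.4561, -0.3382, 0.222]
eef_rot: [[0.288, 0.958, -0.0], [0.958, -0.288, 0.0], [0.0, -0.0, -1.0]]
ft_force: [-0.1, -0.7, -0.4]
opening: 0.0504
finger_force: 42.8
d [-0.1  -0.03 17.2 ] rot [-0.  -0.   0.1] | t 5.5 op 0.0504 F [-0.1 -0.7 -0.4] ff 42.77805855497718
side_0.10.png
side_5.55.png
top_0.05.png
```

```bash
python3 -m handwheel '[{"delta_pos":[0,0,4],"rotation":[0,0,0],"gripper":-1},{"delta_pos":[0,0,8],"rotation":[0,0,0],"gripper":-1},{"delta_pos":[0,0,12],"rotation":[0,0,0],"gripper":-1},{"delta_pos":[0,0,15],"rotation":[0,0,0],"gripper":-1},{"delta_pos":[0,0,17],"rotation":[0,0,0],"gripper":-1},{"delta_pos":[0,0,17],"rotation":[0,0,0],"gripper":-1},{"delta_pos":[0,0,17],"rotation":[0,0,0],"gripper":0.8},{"delta_pos":[0,0,17],"rotation":[0,0,0],"gripper":0.8},{"delta_pos":[0,0,17],"rotation":[0,0,0],"gripper":0.8},{"delta_pos":[0,0,17],"rotation":[0,0,0],"gripper":0.8}]' 40
python3 -m handwheel '[{"delta_pos":[0,0,-4],"rotation":[0,0,0],"gripper":0.8},{"delta_pos":[0,0,-8],"rotation":[0,0,0],"gripper":0.8},{"delta_pos":[0,0,-13],"rotation":[0,0,0],"gripper":0.8},{"delta_pos":[0,0,-18],"rotation":[0,0,0],"gripper":0.8},{"delta_pos":[0,0,-23],"rotation":[0,0,0],"gripper":0.8},{"delta_pos":[0,0,-27],"rotation":[0,0,0],"gripper":0.8},{"delta_pos":[0,0,-27],"rotation":[0,0,0],"gripper":0.8},{"delta_pos":[0,0,-27],"rotation":[0,0,0],"gripper":0.8}]' 40
python3 - <<'E'
from h import *
im,d=save('side')
cv2.imwrite('pics/drop.png',cv2.resize(im[300:480,200:400,::-1],(600,540)))
a=np.radians(80); to(.6113+.053*np.cos(a),.0528+.053*np.sin(a),.32,80)
E
```

```text
clock: 6.55
tool_pos: [0.456, -0.3396, 0.0532]
eef_rot: [[0.289, 0.957, 0.001], [0.957, -0.289, -0.001], [-0.001, 0.001, -1.0]]
ft_force: [0.1, 0.2, 0.1]
opening: 0.077
finger_force: 0.0
clock: 7.35
tool_pos: [0.4557, -0.3394, 0.3234]
eef_rot: [[0.29, 0.957, 0.002], [0.957, -0.29, -0.002], [-0.001, 0.002, -1.0]]
ft_force: [0.0, 0.4, -1.5]
opening: 0.0773
finger_force: 0.0
d [47.29  2.96  0.21] rot [ -0.   -0.  -96.8] | t 7.4 op 0.0768 F [-0.7 -0.1 -0.4] ff 0.0
```

View pics/drop.png

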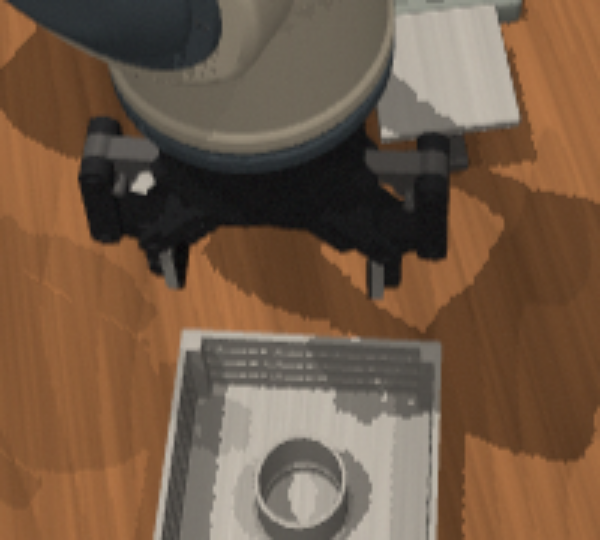

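The crop shows the sleeve standing in the crate at about (300,490), let go. Next is the wheel.

```bash
python3 -m handwheel '[{"delta_pos":[47.3,3,-1],"rotation":[0,0,-96.8],"gripper":0},{"delta_pos":[47.3,3,-1],"rotation":[0,0,-96.8],"gripper":0},{"delta_pos":[47.3,3,-1],"rotation":[0,0,-96.8],"gripper":0},{"delta_pos":[47.3,3,-1],"rotation":[0,0,-96.8],"gripper":0},{"delta_pos":[47.3,3,-1],"rotation":[0,0,-96.8],"gripper":0},{"delta_pos":[47.3,3,-1],"rotation":[0,0,-96.8],"gripper":0},{"delta_pos":[47.3,3,-1],"rotation":[0,0,-96.8],"gripper":0},{"delta_pos":[47.3,3,-1],"rotation":[0,0,-96.8],"gripper":0},{"delta_pos":[47.3,3,-1],"rotation":[0,0,-96.8],"gripper":0},{"delta_pos":[47.3,3,-1],"rotation":[0,0,-96.8],"gripper":0}]' 40
python3 -m handwheel '[{"delta_pos":[0,0,0],"rotation":[0,0,0],"gripper":0},{"delta_pos":[0,0,0],"rotation":[0,0,0],"gripper":0},{"delta_pos":[0,0,0],"rotation":[0,0,0],"gripper":0}]'
python3 - <<'E'
from h import *
a=np.radians(80); to(.6113+.053*np.cos(a),.0528+.053*np.sin(a),.32,80)
E
```

```text
clock: 8.4
tool_pos: [0.6213, 0.1085, 0.3303]
eef_rot: [[-0.937, 0.349, -0.003], [0.349, 0.937, 0.001], [0.003, -0.001, -1.0]]
ft_force: [0.0, -1.4, 0.0]
opening: 0.0424
finger_force: 0.0
clock: 8.7
tool_pos: [0.6207, 0.1038, 0.3314]
eef_rot: [[-0.933, 0.359, -0.002], [0.359, 0.933, -0.0], [0.001, -0.001, -1.0]]
ft_force: [-0.6, 0.4, -0.9]
opening: 0.0426
finger_force: 0.0
d [0.06 0.1  1.14] rot [ -0.   -0.1 -11. ] | t 8.7 op 0.0426 F [-0.6  0.4 -0.9] ff 0.0
```

```bash
python3 -m handwheel '[{"delta_pos":[0.1,0.1,1],"rotation":[0,0,-6],"gripper":0},{"delta_pos":[0.1,0.1,3],"rotation":[0,0,-11],"gripper":0},{"delta_pos":[0.1,0.1,5],"rotation":[0,0,-11],"gripper":0},{"delta_pos":[0.1,0.1,7],"rotation":[0,0,-11],"gripper":0},{"delta_pos":[0.1,0.1,8],"rotation":[0,0,-11],"gripper":0},{"delta_pos":[0.1,0.1,9],"rotation":[0,0,-11],"gripper":0},{"delta_pos":[0.1,0.1,9],"rotation":[0,0,-11],"gripper":0},{"delta_pos":[0.1,0.1,9],"rotation":[0,0,-11],"gripper":0}]' 40
python3 -m handwheel '[{"delta_pos":[0,0,0],"rotation":[0,0,0],"gripper":-1},{"delta_pos":[0,0,0],"rotation":[0,0,0],"gripper":-1},{"delta_pos":[0,0,0],"rotation":[0,0,0],"gripper":-1},{"delta_pos":[0,0,0],"rotation":[0,0,0],"gripper":-1}]' 40
python3 - <<'E'
from h import *
a=np.radians(80); to(.6113+.053*np.cos(a),.0528+.053*np.sin(a),.241,80)
E
```

```text
clock: 9.5
tool_pos: [0.621, 0.1058, 0.2428]
eef_rot: [[-0.985, 0.172, 0.001], [0.172, 0.985, 0.0], [-0.001, 0.0, -1.0]]
ft_force: [0.2, -0.5, 0.8]
opening: 0.0432
finger_force: 0.0
clock: 9.9
tool_pos: [0.6212, 0.1051, 0.2432]
eef_rot: [[-0.985, 0.172, 0.002], [0.172, 0.985, -0.002], [-0.002, -0.001, -1.0]]
ft_force: [0.2, -8.1, 5.1]
opening: 0.0153
finger_force: 38.2
d [ 0.07 -0.02  0.22] rot [-0.1  0.1  0.1] | t 9.9 op 0.0153 F [ 0.2 -8.1  5.1] ff 38.2002626080066
```

```bash
python3 -m handwheel '[{"delta_pos":[-0.74,-0.05,0],"rotation":[0,0,8],"gripper":-1},{"delta_pos":[-1.46,-0.21,0],"rotation":[0,0,16],"gripper":-1},{"delta_pos":[-2.16,-0.46,0],"rotation":[0,0,24],"gripper":-1},{"delta_pos":[-2.81,-0.81,0],"rotation":[0,0,32],"gripper":-1},{"delta_pos":[-3.41,-1.24,0],"rotation":[0,0,40],"gripper":-1},{"delta_pos":[-3.94,-1.75,0],"rotation":[0,0,48],"gripper":-1},{"delta_pos":[-4.39,-2.34,0],"rotation":[0,0,56],"gripper":-1},{"delta_pos":[-4.76,-2.98,0],"rotation":[0,0,64],"gripper":-1},{"delta_pos":[-5.04,-3.66,0],"rotation":[0,0,72],"gripper":-1},{"delta_pos":[-5.22,-4.38,0],"rotation":[0,0,80],"gripper":-1}]' 40
cat > st.py <<'E'
from h import *
s=manip.state();p=s['tool_pos'][:2]-np.array([.6113,.0528]);R=s['eef_rot']
print('alpha',np.degrees(np.arctan2(p[1],p[0])).round(1),'r',np.hypot(*p).round(4),'psi',np.degrees(np.arctan2(R[1][1],R[0][1])).round(1),'F',np.round(s['ft_force'],1),'T',np.round(s['torque'],2),'j',np.round(s['joint_pos'],2))
im,d=save('top');P=cloud('top',d)
m=(d>0)&(abs(P[...,2]-.259)<.012)&(abs(np.hypot(P[...,0]-.6113,P[...,1]-.0528)-.053)<.0065)
k=m&(im.max(2)<75)
for v,u in np.argwhere(k): print((u,v),np.degrees(np.arctan2(P[v,u,1]-.0528,P[v,u,0]-.6113)).round(),im[v,u].max(),end='; ')
cv2.imwrite('pics/w%.2f.png'%s['clock'],cv2.resize(im[180:300,230:360,::-1],None,fx=4,fy=4))
E
python3 st.py; ls -t pics|head -3
```

```text
clock: 10.9
tool_pos: [0.6649, 0.0537, 0.2432]
eef_rot: [[0.004, 1.0, 0.001], [1.0, -0.004, -0.0], [-0.0, 0.001, -1.0]]
ft_force: [-4.3, 0.1, 5.7]
opening: 0.0157
finger_force: 38.4
alpha 0.9 r 0.0537 psi -0.2 F [-4.3  0.1  5.7] T [0.02 0.6  0.22] j [-0.01  0.54  1.22 -0.    1.38 -0.01]
(np.int64(320), np.int64(247)) -106.0 73; (np.int64(321), np.int64(247)) -105.0 71; (np.int64(321), np.int64(248)) -107.0 53; (np.int64(280), np.int64(265)) 148.0 70; (np.int64(282), np.int64(266)) 152.0 73; (np.int64(309), np.int64(268)) -155.0 71; (np.int64(289), np.int64(269)) 167.0 71; (np.int64(295), np.int64(270)) 178.0 73; (np.int64(297), np.int64(270)) -178.0 74; (np.int64(299), np.int64(270)) -175.0 74; w10.90.png
top_10.95.png
drop.png
```

```bash
python3 -m handwheel '[{"delta_pos":[-0.74,-0.05,0],"rotation":[0,0,8],"gripper":-1},{"delta_pos":[-1.46,-0.21,0],"rotation":[0,0,16],"gripper":-1},{"delta_pos":[-2.16,-0.46,0],"rotation":[0,0,24],"gripper":-1},{"delta_pos":[-2.81,-0.81,0],"rotation":[0,0,32],"gripper":-1},{"delta_pos":[-3.41,-1.24,0],"rotation":[0,0,40],"gripper":-1},{"delta_pos":[-3.94,-1.75,0],"rotation":[0,0,48],"gripper":-1},{"delta_pos":[-4.39,-2.34,0],"rotation":[0,0,56],"gripper":-1},{"delta_pos":[-4.76,-2.98,0],"rotation":[0,0,64],"gripper":-1},{"delta_pos":[-5.04,-3.66,0],"rotation":[0,0,72],"gripper":-1},{"delta_pos":[-5.14,-4.02,0],"rotation":[0,0,76],"gripper":-1}]' 40
python3 st.py
```

```text
clock: 11.95
tool_pos: [0.6249, 0.0026, 0.2432]
eef_rot: [[0.971, 0.238, 0.002], [0.238, -0.971, 0.0], [0.002, 0.0, -1.0]]
ft_force: [2.5, 2.7, 1.6]
opening: 0.0153
finger_force: 37.9
alpha -74.9 r 0.0521 psi -76.2 F [2.5 2.7 1.6] T [ 0.55 -0.52  0.04] j [-0.09  0.48  1.33  0.    1.33  1.24]
(np.int64(293), np.int64(264)) 173.0 54; (np.int64(294), np.int64(264)) 175.0 28; (np.int64(295), np.int64(264)) 177.0 39; (np.int64(293), np.int64(265)) 173.0 61; (np.int64(294), np.int64(265)) 175.0 32; (np.int64(295), np.int64(265)) 177.0 45; (np.int64(293), np.int64(266)) 173.0 56; (np.int64(294), np.int64(266)) 175.0 29; (np.int64(295), np.int64(266)) 177.0 48; (np.int64(293), np.int64(267)) 173.0 50; (np.int64(294), np.int64(267)) 175.0 28; (np.int64(295), np.int64(267)) 178.0 58; (np.int64(293), np.int64(268)) 174.0 47; (np.int64(294), np.int64(268)) 176.0 28; (np.int64(295), np.int64(268)) 178.0 64; (np.int64(293), np.int64(269)) 174.0 42; (np.int64(294), np.int64(269)) 176.0 35; (np.int64(295), np.int64(269)) 178.0 65; (np.int64(305), np.int64(269)) -163.0 74; (np.int64(292), np.int64(270)) 172.0 69; (np.int64(294), np.int64(270)) 176.0 56; (np.int64(295), np.int64(270)) 178.0 67;
```

```bash
python3 -m handwheel '[{"delta_pos":[-0.28,-0.01,0],"rotation":[0,0,3],"gripper":-1},{"delta_pos":[-0.28,-0.01,0],"rotation":[0,0,3],"gripper":-1},{"delta_pos":[-0.55,-0.03,0],"rotation":[0,0,6],"gripper":-1},{"delta_pos":[-0.55,-0.03,0],"rotation":[0,0,6],"gripper":-1},{"delta_pos":[-0.55,-0.03,0],"rotation":[0,0,6],"gripper":-1},{"delta_pos":[-0.55,-0.03,0],"rotation":[0,0,6],"gripper":-1}]' 40
python3 st.py
```

```text
clock: 12.6
tool_pos: [0.6233, 0.0023, 0.2435]
eef_rot: [[0.99, 0.144, 0.009], [0.144, -0.99, 0.001], [0.009, 0.0, -1.0]]
ft_force: [24.8, 8.7, -7.9]
opening: 0.0153
finger_force: 51.5
alpha -76.6 r 0.0519 psi -81.7 F [24.8  8.7 -7.9] T [ 1.22 -4.05  0.61] j [-0.09  0.48  1.34  0.    1.31  1.33]
(np.int64(317), np.int64(263)) -137.0 72; (np.int64(293), np.int64(264)) 172.0 47; (np.int64(294), np.int64(264)) 175.0 33; (np.int64(295), np.int64(264)) 177.0 60; (np.int64(293), np.int64(265)) 173.0 47; (np.int64(294), np.int64(265)) 175.0 25; (np.int64(295), np.int64(265)) 177.0 70; (np.int64(293), np.int64(266)) 173.0 41; (np.int64(294), np.int64(266)) 175.0 30; (np.int64(283), np.int64(267)) 154.0 66; (np.int64(293), np.int64(267)) 173.0 38; (np.int64(294), np.int64(267)) 176.0 33; (np.int64(292), np.int64(268)) 172.0 66; (np.int64(293), np.int64(268)) 174.0 34; (np.int64(294), np.int64(268)) 176.0 39; (np.int64(289), np.int64(269)) 167.0 74; (np.int64(292), np.int64(269)) 172.0 57; (np.int64(293), np.int64(269)) 174.0 38; (np.int64(294), np.int64(269)) 176.0 41; (np.int64(305), np.int64(269)) -163.0 74; (np.int64(306), np.int64(269)) -161.0 68; (np.int64(291), np.int64(270)) 170.0 69; (np.int64(294), np.int64(270)) 176.0 63; (np.int64(295), np.int64(270)) 178.0 72; (np.int64(301), np.int64(270)) -171.0 71; (np.int64(303), np.int64(270)) -167.0 64;
```

```bash
python3 -m handwheel '[{"delta_pos":[0.74,-0.05,0],"rotation":[0,0,-8],"gripper":-1},{"delta_pos":[1.46,-0.21,0],"rotation":[0,0,-16],"gripper":-1},{"delta_pos":[2.16,-0.46,0],"rotation":[0,0,-24],"gripper":-1},{"delta_pos":[2.81,-0.81,0],"rotation":[0,0,-32],"gripper":-1},{"delta_pos":[3.41,-1.24,0],"rotation":[0,0,-40],"gripper":-1},{"delta_pos":[3.94,-1.75,0],"rotation":[0,0,-48],"gripper":-1},{"delta_pos":[4.39,-2.34,0],"rotation":[0,0,-56],"gripper":-1},{"delta_pos":[4.76,-2.98,0],"rotation":[0,0,-64],"gripper":-1},{"delta_pos":[5.04,-3.66,0],"rotation":[0,0,-72],"gripper":-1},{"delta_pos":[5.22,-4.38,0],"rotation":[0,0,-80],"gripper":-1}]' 40
python3 -m handwheel '[{"delta_pos":[0.74,-0.05,0],"rotation":[0,0,-8],"gripper":-1},{"delta_pos":[1.46,-0.21,0],"rotation":[0,0,-16],"gripper":-1},{"delta_pos":[2.16,-0.46,0],"rotation":[0,0,-24],"gripper":-1},{"delta_pos":[2.81,-0.81,0],"rotation":[0,0,-32],"gripper":-1},{"delta_pos":[3.41,-1.24,0],"rotation":[0,0,-40],"gripper":-1},{"delta_pos":[3.94,-1.75,0],"rotation":[0,0,-48],"gripper":-1},{"delta_pos":[4.39,-2.34,0],"rotation":[0,0,-56],"gripper":-1},{"delta_pos":[4.76,-2.98,0],"rotation":[0,0,-64],"gripper":-1},{"delta_pos":[5.04,-3.66,0],"rotation":[0,0,-72],"gripper":-1},{"delta_pos":[5.22,-4.38,0],"rotation":[0,0,-80],"gripper":-1}]' 40
python3 st.py
```

```text
clock: 13.65
tool_pos: [0.665, 0.0517, 0.2432]
eef_rot: [[0.026, 1.0, 0.001], [1.0, -0.026, -0.001], [-0.001, 0.001, -1.0]]
ft_force: [-5.0, -4.8, 8.1]
opening: 0.0154
finger_force: 40.7
clock: 14.65
tool_pos: [0.6234, 0.1047, 0.2432]
eef_rot: [[-0.98, 0.199, 0.003], [0.199, 0.98, -0.002], [-0.003, -0.001, -1.0]]
ft_force: [3.7, -10.9, 3.2]
opening: 0.0149
finger_force: 40.5
alpha 76.9 r 0.0533 psi 78.5 F [  3.7 -10.9   3.2] T [-1.9  -0.58  0.06] j [ 0.07  0.49  1.31 -0.    1.33 -1.3 ]
(np.int64(280), np.int64(265)) 148.0 74; (np.int64(285), np.int64(268)) 158.0 68;
```

```bash
python3 -m handwheel '[{"delta_pos":[0.74,-0.05,0],"rotation":[0,0,-8],"gripper":-1},{"delta_pos":[1.46,-0.21,0],"rotation":[0,0,-16],"gripper":-1},{"delta_pos":[2.16,-0.46,0],"rotation":[0,0,-24],"gripper":-1},{"delta_pos":[2.36,-0.56,0],"rotation":[0,0,-26.5],"gripper":-1},{"delta_pos":[2.36,-0.56,0],"rotation":[0,0,-26.5],"gripper":-1},{"delta_pos":[2.36,-0.56,0],"rotation":[0,0,-26.5],"gripper":-1}]' 40
python3 -c "
from h import *
s=manip.state();p=s['tool_pos'];print(np.degrees(np.arctan2(p[1]-.0528,p[0]-.6113)))"
python3 -m handwheel '[{"delta_pos":[0,0,0],"rotation":[0,0,0],"gripper":0},{"delta_pos":[0,0,0],"rotation":[0,0,0],"gripper":0},{"delta_pos":[0,0,0],"rotation":[0,0,0],"gripper":0},{"delta_pos":[0,0,-3],"rotation":[0,0,0],"gripper":0},{"delta_pos":[0,0,-8],"rotation":[0,0,0],"gripper":0},{"delta_pos":[0,5,-12],"rotation":[0,0,0],"gripper":0},{"delta_pos":[0,10,-12],"rotation":[0,0,0],"gripper":0},{"delta_pos":[0,15,-12],"rotation":[0,0,0],"gripper":0},{"delta_pos":[0,20,-12],"rotation":[0,0,0],"gripper":0},{"delta_pos":[0,20,-12],"rotation":[0,0,0],"gripper":0}]' 40
python3 st.py;ls -t pics|head -2
```

```text
clock: 15.3
tool_pos: [0.5993, 0.1041, 0.2432]
eef_rot: [[-0.967, -0.254, 0.002], [-0.254, 0.967, -0.002], [-0.002, -0.002, -1.0]]
ft_force: [2.1, -8.6, 4.9]
opening: 0.0154
finger_force: 41.6
103.19983981577869
clock: 16.3
tool_pos: [0.546, 0.303, 0.3623]
eef_rot: [[-0.967, -0.256, -0.0], [-0.256, 0.967, 0.001], [0.0, 0.001, -1.0]]
ft_force: [0.3, -0.7, 0.2]
opening: 0.0427
finger_force: 0.0
alpha 104.6 r 0.2586 psi 104.9 F [ 0.3 -0.7  0.2] T [ 0.   -0.02  0.04] j [ 0.41  0.4   1.14  0.    1.6  -1.42]
(np.int64(300), np.int64(210)) -4.0 60; (np.int64(300), np.int64(211)) -4.0 65; (np.int64(300), np.int64(212)) -4.0 64; (np.int64(299), np.int64(213)) -2.0 72; (np.int64(300), np.int64(213)) -4.0 74; (np.int64(299), np.int64(214)) -3.0 66; (np.int64(299), np.int64(215)) -3.0 60; (np.int64(299), np.int64(216)) -3.0 63; w16.30.png
top_16.35.png
```

View pics/top_16.35.png

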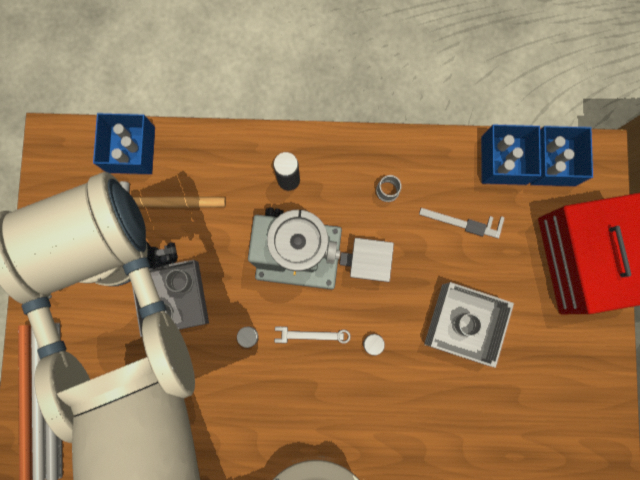

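View pics/w16.30.png

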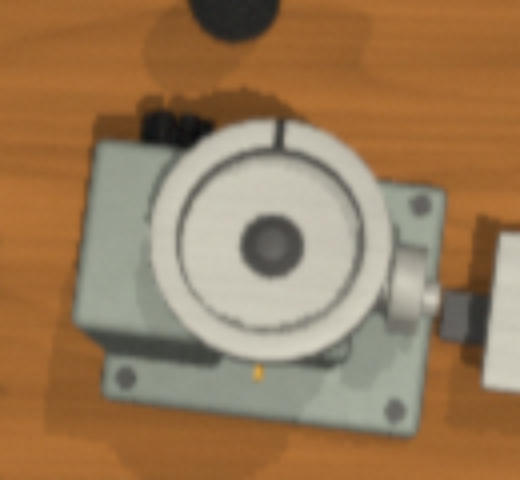

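The top view shows the sleeve in the crate at (466,322) and the bystanders in place. The close-up shows the mark at (280,135), pointing to the rear opposite the brass pointer at (258,372), about 2° off half a turn.

```bash
python3 -c "
from workcell import manip
print(manip.job_done())"
```

```text
the job is handed in; nothing more can be done
None
```

Job handed in, with no verdict shown: the spoilt sleeve is in the scrap crate, the handwheel was wound firm to its stop and backed off half a turn (about 2° over by the camera), and the gripper is clear with the other things in place.

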